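# Start a self-tapping screw in a plastic boss with a T-key

## Robot

A 6-joint arm with a two-finger parallel gripper is mounted at the origin on a cart in front of the work surface, level with it; the furniture and walls round the work are solid. World frame = base frame: x ahead of the robot, y to its left, z up, the work surface at z = 0. Lengths are in mm, angles in rad, forces in N, time in s.
With the tool pointing down it reaches from about 275 to 1000 mm from the base axis. Payload 8.4 kg.
Tool frame: the origin (TCP) lies midway between the tips of the shut fingers; the grasp point (between the pads) lies 19 mm behind it; z points along the fingers, y is the line along which they close (so a half turn about z gives the same grasp; the last joint's range is limited). The gripper opens to 85 mm and grips with 20 to 120 N. Pads are 22 mm wide; open, the fingers measure 114 mm over their backs; the gripper's body (76 mm by 85 mm) begins 54 mm behind the grasp point. The pads swing forward as they close: fully open they stand 13 mm farther back than shut.
Start: joints at [-1.205, 0.353, 1.633, -0, 1.155, -0.002], TCP at [224.726, -583.203, 201.581] pointing down, gripper open.
Joint ranges: [-2.63, 2.63], [-0.92, 2.1], [0.06, 2.66], [-1.3, 4.44], [0, 2.69], [-3.02, 3.02]. Speed limits (rad/s): [2.22, 2.22, 2.79, 3.14, 3.14, 3.14].

## Interface

Orientations are given as [roll, pitch, yaw] about the fixed x, y, z axes, in that order (R = Rz(yaw) Ry(pitch) Rx(roll)).
In Python, from rig import r gives the robot as it stands.
- The arm moves only by the tool servo_tool, never from a script. Its argument "deltas" is a list of rows, each an object of numbers: "x", "y", "z": the shift along the world's x, y, z in mm; "rx", "ry", "rz": the turn, a rotation vector about the world's x, y, z in rad; "gripper": the gripper's target within -1 to 1 (fully open at 1, half-way at 0, shut at -1). A call has 1 to 10 rows; each row is the pose to reach, as a shift and turn from the pose commanded when the call began; what a row does not reach only later rows make up. A row lasts 1/10 s, in which the tool goes at most 50 mm and 8.59 degrees, less where a joint would pass 70% of its speed; a pose out of reach is approached as far as the arm can. A call with a gripper value outside its range is refused whole. The fingers move at their own pace and stop on an object; "newtons" is the grip in N (left out, the last holds). Time passes only in rows, so rows that repeat a pose let the fingers close. It gives the time, the measured TCP pose, the force, the opening and the grip force at its end, in the units of the state.
- r.sense(): the state, without advancing time (a new reading comes with each control period).
- r.grab_frame(name): name is "scene" or "side" or "wrist"; returns the picture (400x640x3 uint8, blue, green, red); there is no depth.
- r.camera_params(name): a dict with "mtx" (3x3 intrinsics, pixels), "eye" and "orientation" of the camera in the world. Camera axes: x right, y down, z forward; pixel columns grow to the right and rows downward; lengths in mm; the calibration is good to about 2 mm. A picture is of the moment at which its call begins: read the wrist's pose just before it. camera_params takes no time and is no camera call; for the wrist camera it gives the pose at the moment of the call.
- r.sign_off(): hands the job in; it is judged then, once.
Trained networks look in the newest picture that a camera, given by its name, has taken for a name from the list of things; names that differ only in an ending like _2 or _b are one class to them, and where a whole thing is asked for, a point or a joint stands for the part that bears it (a point fixed in the world has none). Each returns a list of dicts, best first, with "conf" (0 to 1); they miss things now and then, are a little off and sometimes report something else, mostly with a low value. They report only what shows in the picture. A call takes as long as a camera call.
- r.recognise(name, camera): "box" ([left, top, width, height] in pixels, round what is visible of it).
The state is a dict: "clock": time; "qpos": joint angles; "qvel": joint speeds; "joint_efforts": joint torques, N m; "eef_pos": TCP position; "tcp_rot": TCP orientation; "contact_force": force on the tool from outside, world axes, zero at the start; "wrist_torque": the same for the moment, N m; "opening": opening from 0.0 (shut) to 1.0 (fully open); "grasp_force": force on a finger pad.
Only numpy, scipy, OpenCV 4.12 (cv2) and the standard library are available. Lean on these libraries where they do the work, as an engineer would, in place of code of your own. Each camera call takes 0.05 s, during which the arm holds its last target. There are 200 camera calls.

## Task

Take the T-key from its stand, fit its square socket fully down over the square head of the self-tapping screw in the grey boss, and drive the screw in clockwise until its collar is down on the boss. The screw only bites while you push down firmly, about 16 N, as you turn: turned without that push it spins idly and reams out the hole, and more than 25 N cracks the boss. Let go and leave the key standing upright on the screw; do not shift the things lying around.

Things in the scene. Friction and masses are not known exactly. Their poses are not given: they have to be found in the camera images.
- key_bar (a point): centre of the black crossbar of the loose T-key: grasp here. The bar is 60 mm along its own x, 14 mm thick along its own y, 26 mm high, atop a round 14 mm shaft and a 26 mm square steel socket; own z up along the shaft. The key is 90 mm tall, 0.08 to 0.16 kg; this point is 77 mm above the socket's mouth and 13 mm below the top. Let go upright on stand or screw, the key stands by itself
- key_mouth (a point): centre of the open lower end of the key's socket; same axes as key_bar. The recess is square, 13.5 mm wide with its sides parallel to the key's own x and y, 17 mm deep, so the key fits the screw at any of four quarter turns with about 0.13 rad of play each way
- head (a point): top centre of the screw's square head; turns with the screw; own x and y are parallel to the head's sides, z up. The head is 12 mm square and 10 mm tall, with a round nose on top, 4 mm tall, tapering from 12 to 7 mm across; it rises from a round collar 28 mm across and 4 mm thick. The screw stands upright; at the start this point is 71 mm above the worktop
- collar (a point): centre of the upper face of the screw's collar, 14 mm below head. When the key is fully seated its mouth rests on this face, so key_bar is then 77 mm above it
- boss_top (a point): centre of the flat top of the round 40 mm boss on a 76 mm square grey plastic block, on rubber pads over a 110 mm square steel base plate fixed to the worktop (bolt heads at its corners, 14 mm above the worktop). 48 mm above the worktop at rest. The collar's underside stands 5 mm above it at the start and touches it at the end
- boss (a joint): how far the block is pressed down on its rubber pads, m; 0 at rest, 12 N per mm straight down (25 N is 2.1 mm). It springs back
- screw (a joint): how far the screw has sunk into the boss, m: 0 at the start, 0.005 with its collar down on the boss (hard stop). Clockwise from above drives it in, 12 mm a turn, about 2.6 rad in all if it bites throughout; it does not spring back and may be driven in several strokes, the key regripped between. It bites only while pushed with more than about 10 N; turning takes about 0.05 N m
- spin (a joint): how far the screw has turned clockwise without advancing, rad: 0 at the start; grows when it is turned with too little push or turned on after the collar is down; above 1.0 the hole is reamed out
- timer: white bench timer, 68 mm square, 20 mm high, loose, a bystander; origin under its centre
- pen: marker pen, 135 mm long, loose, a bystander lying between the stand and the boss
- beaker: plastic beaker, 54 mm across, 69 mm tall, loose, a bystander
- cup: lidded specimen cup, 72 mm across, 76 mm tall, loose, a bystander
- key: the T-key as a whole; origin and axes as key_mouth
- stand: black round stand, 72 mm across, 12 mm high, fixed, origin under its centre. At its centre stands a 10.4 mm round post, 11 mm tall, over which the key starts upright, its mouth 12 mm above the worktop: lift it straight up at least 15 mm to clear the post

How it is judged:
By the outcome, as a careful person would: the job done as asked, in the order asked, and still so for the second after the job is handed in, with the robot touching nothing.
It also fails if it takes over 72 s, if anything falls off the work surface, if the arm or the gripper's body presses on something with over 40 N, if the wrist force passes 120 N, or if a joint passes its speed limit or range.

## Working session

There is one attempt and no reset: what is moved stays moved. The work goes in short steps, Python scripts to look and compute and a tool call to move; the robot and the scene stay as the last step left them, time stands still between calls to the robot, and variables do not carry over. Pictures are saved under pics/ and viewed, at most 11 in all, crops included, and the job is handed in when it is done.

Besides the shell and the picture viewer there is one more tool, called after "Emit:" as name([rows], argument=value, ...), one row to a line, values as JSON. servo_tool: Moves the arm, as the interface text tells. Its arguments: {"type":"object","properties":{"deltas":{"type":"array","items":{"type":"object","properties":{"x":{"type":"number"},"y":{"type":"number"},"z":{"type":"number"},"rx":{"type":"number"},"ry":{"type":"number"},"rz":{"type":"number"},"gripper":{"type":"number"}}}},"newtons":{"type":"number"}},"required":["deltas"]}

```bash
mkdir -p pics; ls
cat > h.py <<'E'
import numpy as np,cv2
from rig import r
from scipy.spatial.transform import Rotation as R
def cam(n):
    p=r.camera_params(n); o=np.array(p['orientation'],float)
    M=o if o.shape==(3,3) else R.from_euler('xyz',o).as_matrix()
    return np.array(p['mtx'],float),np.array(p['eye'],float),M
def ray(c,u,v):
    K,e,M=c; d=M@np.linalg.solve(K,[u,v,1.]); return e,d
def atz(c,u,v,z):
    e,d=ray(c,u,v); return e+d*(z-e[2])/d[2]
def proj(c,P):
    K,e,M=c; q=K@(M.T@(np.array(P,float)-e)); return q[:2]/q[2]
def tri(obs):
    A=np.zeros((3,3));b=np.zeros(3)
    for c,(u,v) in obs:
        e,d=ray(c,u,v); d=d/np.linalg.norm(d); Q=np.eye(3)-np.outer(d,d); A+=Q;b+=Q@e
    return np.linalg.solve(A,b)
E
python3 - <<'E'
from h import *
s=r.sense();print({k:np.round(v,3).tolist() for k,v in s.items()})
print(r.camera_params('scene'))
ims=[]
for n in('scene','side','wrist'):
    im=r.grab_frame(n);cv2.imwrite(f'pics/{n}0.png',im)
    for t in('key','key_bar','key_mouth','stand','head','collar','boss_top','pen','beaker','cup','timer'):
        for d in r.recognise(t,n)[:2]: print(n,t,np.round(d['box'],1).tolist(),round(d['conf'],2))
E
```

```text
pics
{'clock': 0.0, 'qpos': [-1.205, 0.354, 1.634, -0.0, 1.155, -0.002], 'qvel': [-0.001, -0.002, 0.001, -0.0, 0.0, -0.001], 'joint_efforts': [0.001, -60.525, -34.207, 0.0, 0.01, 0.0], 'eef_pos': [224.517, -582.719, 200.841], 'tcp_rot': [-3.14, 0.0, 0.368], 'contact_force': [0.53, -0.1, 0.26], 'wrist_torque': [-0.054, 0.052, -0.008], 'grasp_force': 0.0, 'opening': 0.999}
{'mtx': array([[468.67605633,   0.        , 322.90632176],
       [  0.        , 468.67605633, 194.77241625],
       [  0.        ,   0.        ,   1.        ]]), 'eye': array([-258.24539288, -891.98681719,  792.18882132]), 'orientation': array([-2.14165323, -0.02307208, -0.64949977])}
scene key [288.1, 207.8, 26.8, 24.7] 0.68
scene key [273.0, 159.7, 25.7, 25.8] 0.55
scene key_bar [275.9, 157.0, 22.1, 28.3] 0.54
scene key_bar [366.2, 207.6, 6.8, 9.2] 0.39
scene key_mouth [276.2, 156.5, 19.1, 29.3] 0.87
scene stand [277.6, 156.4, 19.5, 28.3] 0.68
scene stand [273.3, 178.7, 23.8, 10.3] 0.55
scene head [366.4, 205.3, 8.6, 12.1] 0.56
scene head [275.9, 161.7, 21.8, 25.4] 0.37
scene collar [275.4, 180.0, 22.0, 9.4] 0.54

[... 251 characters left out ...]
 23.7] 0.89
scene timer [333.2, 192.5, 27.9, 20.7] 0.41
side key [291.4, 151.8, 20.4, 35.6] 0.66
side key_bar [290.7, 155.0, 18.2, 27.0] 0.56
side key_mouth [289.1, 150.4, 23.4, 31.3] 0.89
side stand [287.4, 177.6, 30.0, 16.5] 0.63
side stand [336.6, 248.8, 12.5, 8.9] 0.24
side head [338.7, 247.4, 7.3, 10.7] 0.65
side collar [340.1, 246.3, 6.9, 10.1] 0.63
side collar [338.6, 204.4, 14.5, 36.5] 0.6
side boss_top [320.0, 241.8, 44.0, 36.8] 0.63
side pen [340.0, 206.1, 12.1, 36.6] 0.53
side beaker [276.9, 304.3, 30.5, 47.3] 0.75
side beaker [336.4, 248.9, 10.5, 9.4] 0.22
side cup [258.3, 128.6, 23.1, 30.2] 0.57
side timer [263.2, 215.4, 32.9, 23.6] 0.7
side timer [332.8, 244.2, 14.1, 14.0] 0.65
```

Run:
```python
from h import *
S,D=cam('scene'),cam('side')
a=cv2.imread('pics/scene0.png');b=cv2.imread('pics/side0.png')
p=cv2.resize(a[120:320,200:420],None,fx=1.8*1,fy=1.8,interpolation=3);q=cv2.resize(b[120:370,230:400],None,fx=1.8,fy=1.8,interpolation=3)
o=np.zeros((460,720,3),np.uint8);o[:p.shape[0],:p.shape[1]]=p;o[:q.shape[0],400:400+q.shape[1]]=q
cv2.imwrite('pics/c0.png',o)
print('eyes',S[1],D[1])
for n,s,d in [('key',(287,170.5),(301,168)),('head',(370,211),(342,252)),('pen',(346,200),(346,224)),('beaker',(383,270),(292,328)),('cup',(240,163),(270,144)),('timer',(302.5,220),(279,227)),('boss',(368,220),(342,260))]:
    print(n,tri([(S,s),(D,d)]).round(0))
```

```text
eyes [-258.24539288 -891.98681719  792.18882132] [ 366.87972075 -831.77658206  770.26818212]
key [427. 168.  73.]
head [ 496. -141.   63.]
pen [529.  -1.  14.]
beaker [ 377. -319.   44.]
cup [345. 318.  58.]
timer [361.  -8.  18.]
boss [ 499. -133.   28.]
```

View pics/c0.png

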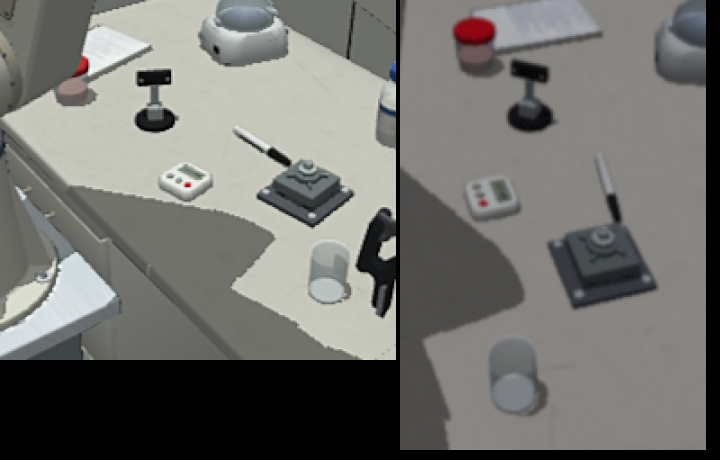

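The picture shows the key upright on its stand with the bar at scene (285,163) and side (302,159). The screw is at scene (370,210), the pen lies between them, and the path at z≥200 is clear. I'll go above the key for a close look.

Emit:
servo_tool([
  {"x": 12, "y": 46, "z": 50, "gripper": 1},
  {"x": 24, "y": 90, "z": 50},
  {"x": 36, "y": 135, "z": 50},
  {"x": 48, "y": 180, "z": 50},
  {"x": 60, "y": 225, "z": 50},
  {"x": 72, "y": 270, "z": 50},
  {"x": 84, "y": 315, "z": 50},
  {"x": 96, "y": 360, "z": 50},
  {"x": 108, "y": 405, "z": 50},
  {"x": 120, "y": 450, "z": 50},
])

```text
invalid input
```

Emit:
servo_tool([
  {"x": 12, "y": 45},
  {"x": 24, "y": 90},
  {"x": 36, "y": 135},
  {"x": 48, "y": 180},
  {"x": 60, "y": 225},
  {"x": 72, "y": 260},
  {"x": 80, "y": 275},
  {"x": 82, "y": 280},
  {"x": 82, "y": 280},
  {"x": 82, "y": 280},
])

```text
invalid input
```

Run:
```python
from h import *
s=r.sense();print(s['eef_pos'],s['tcp_rot'],s['qpos'][5]);c=cam('wrist')
T=R.from_euler('xyz',s['tcp_rot']).as_matrix();print('cam in tool',T.T@(c[1]-s['eef_pos']),(T.T@c[2]).round(2))
im=r.grab_frame('wrist');cv2.imwrite('pics/w1.png',im)
for t in('key','key_bar','stand','cup','timer','pen'):
    for d in r.recognise(t,'wrist')[:2]: print(t,np.round(d['box'],1).tolist(),round(d['conf'],2))
```

```text
[ 224.73035083 -583.16689117  201.56567689] [-3.14155192e+00  3.95872528e-06  3.67793484e-01] -0.002365335792844992
cam in tool [  65.71365128   -0.69545906 -173.43259716] [[ 0.   -0.96 -0.26]
 [ 1.    0.   -0.  ]
 [ 0.   -0.26  0.96]]
```

View pics/w1.png

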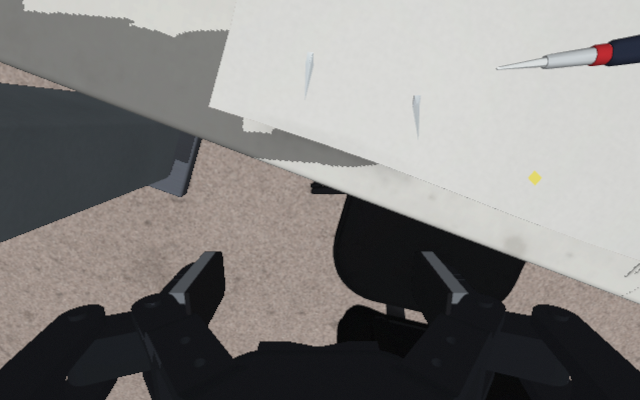

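The arm didn't move, so this picture still shows the start pose (table edge and floor). I'll retry with all the fields filled in.

Emit:
servo_tool([
  {"x": 10, "y": 40, "z": 20, "rx": 0, "ry": 0, "rz": 0, "gripper": 1},
])

```text
clock: 2.25
eef_pos: [233.7, -544.6, 219.1]
tcp_rot: [-3.139, 0.001, 0.366]
contact_force: [1.9, 0.3, 0.4]
opening: 0.998
grasp_force: 0.0
```

Emit:
servo_tool([
  {"x": 12, "y": 45, "z": 30, "rx": 0, "ry": 0, "rz": 0, "gripper": 1},
  {"x": 24, "y": 90, "z": 30, "rx": 0, "ry": 0, "rz": 0, "gripper": 1},
  {"x": 36, "y": 135, "z": 30, "rx": 0, "ry": 0, "rz": 0, "gripper": 1},
  {"x": 48, "y": 180, "z": 30, "rx": 0, "ry": 0, "rz": 0, "gripper": 1},
  {"x": 60, "y": 225, "z": 30, "rx": 0, "ry": 0, "rz": 0, "gripper": 1},
  {"x": 72, "y": 270, "z": 30, "rx": 0, "ry": 0, "rz": 0, "gripper": 1},
  {"x": 84, "y": 315, "z": 30, "rx": 0, "ry": 0, "rz": 0, "gripper": 1},
  {"x": 96, "y": 360, "z": 30, "rx": 0, "ry": 0, "rz": 0, "gripper": 1},
  {"x": 108, "y": 405, "z": 30, "rx": 0, "ry": 0, "rz": 0, "gripper": 1},
  {"x": 120, "y": 450, "z": 30, "rx": 0, "ry": 0, "rz": 0, "gripper": 1},
])

```text
clock: 3.25
eef_pos: [354.9, -91.5, 252.0]
tcp_rot: [3.141, -0.001, 0.367]
contact_force: [0.7, 0.2, 0.1]
opening: 1.002
grasp_force: 0.0
```

Emit:
servo_tool([
  {"x": 12, "y": 45, "z": 0, "rx": 0, "ry": 0, "rz": 0, "gripper": 1},
  {"x": 24, "y": 90, "z": 0, "rx": 0, "ry": 0, "rz": 0, "gripper": 1},
  {"x": 36, "y": 135, "z": 0, "rx": 0, "ry": 0, "rz": 0, "gripper": 1},
  {"x": 48, "y": 180, "z": 0, "rx": 0, "ry": 0, "rz": 0, "gripper": 1},
  {"x": 60, "y": 220, "z": 0, "rx": 0, "ry": 0, "rz": 0, "gripper": 1},
  {"x": 68, "y": 250, "z": 0, "rx": 0, "ry": 0, "rz": 0, "gripper": 1},
  {"x": 72, "y": 260, "z": 0, "rx": 0, "ry": 0, "rz": 0, "gripper": 1},
  {"x": 72, "y": 260, "z": 0, "rx": 0, "ry": 0, "rz": 0, "gripper": 1},
  {"x": 72, "y": 260, "z": 0, "rx": 0, "ry": 0, "rz": 0, "gripper": 1},
])

```text
clock: 4.15
eef_pos: [426.3, 165.8, 251.4]
tcp_rot: [3.141, 0.001, 0.368]
contact_force: [0.4, -0.3, 0.1]
opening: 1.004
grasp_force: 0.0
```

Run:
```python
from h import *
s=r.sense();print(s['eef_pos'],s['tcp_rot'],s['qpos'][5])
im=r.grab_frame('wrist');cv2.imwrite('pics/w2.png',im)
for t in('key','key_bar','stand','cup','timer','pen'):
    for d in r.recognise(t,'wrist')[:2]: print(t,np.round(d['box'],1).tolist(),round(d['conf'],2))
```

```text
[426.27901623 165.83035839 251.38439385] [3.14111846e+00 9.20481188e-04 3.67970007e-01] 1.5711257860229915
key [272.2, 145.3, 53.8, 47.4] 0.9
key [557.6, 195.8, 25.4, 26.0] 0.25
key_bar [278.1, 146.9, 48.2, 49.5] 0.69
stand [284.5, 137.7, 45.9, 49.1] 0.83
stand [513.1, 170.7, 83.3, 68.6] 0.28
cup [116.4, 153.8, 81.0, 58.4] 0.67
timer [385.0, 224.5, 55.7, 50.3] 0.82
pen [408.5, 123.0, 101.1, 37.6] 0.74
```

View pics/w2.png

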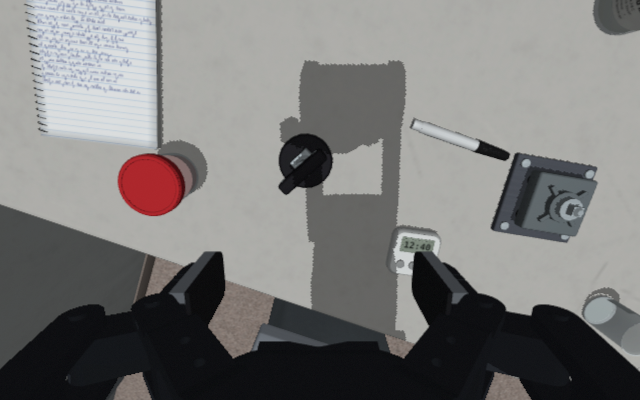

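The key is at (303,172), with its bar running from about (286,188) to (321,158). The stand centre is (305,161), the cup (152,184), the timer (413,250) and the screw head about (573,206). Next I'll measure these.

Run:
```python
from h import *
c=cam('wrist');S=cam('scene');D=cam('side')
print('stand',atz(c,305,161,12)); a=atz(c,286,188,100);b=atz(c,321,158,100);print('bar',a,b,(a+b)/2,np.linalg.norm(a-b),np.arctan2(*(b-a)[1::-1]))
print('key tri',tri([(c,(303,172)),(S,(285.5,163)),(D,(301.7,159))]))
print('head',atz(c,574,206,71),tri([(c,(574,206)),(S,(370.5,208)),(D,(342,250))]))
print('cup',atz(c,152,184,76),'timer',atz(c,413,250,20))
im=cv2.imread('pics/w2.png')
o=np.hstack([cv2.resize(im[120:210,255:355],None,fx=4,fy=4,interpolation=3),cv2.resize(im[140:230,515:615],None,fx=4,fy=4,interpolation=3)]);cv2.imwrite('pics/c2.png',o)
```

```text
stand [431.2747182  187.07134634  12.        ]
bar [409.27411422 196.61422935 100.        ] [452.14627252 173.42087199 100.        ] [430.71019337 185.01755067 100.        ] 48.74375634574834 -0.4958985069993397
key tri [431.09223127 184.53026555  90.36627791]
head [ 503.04553862 -125.25614122   71.        ] [ 501.68816394 -133.5394097    63.76357131]
cup [353.32016105 340.5527266   76.        ] timer [370.12119659   3.28624241  20.        ]
```

View pics/c2.png

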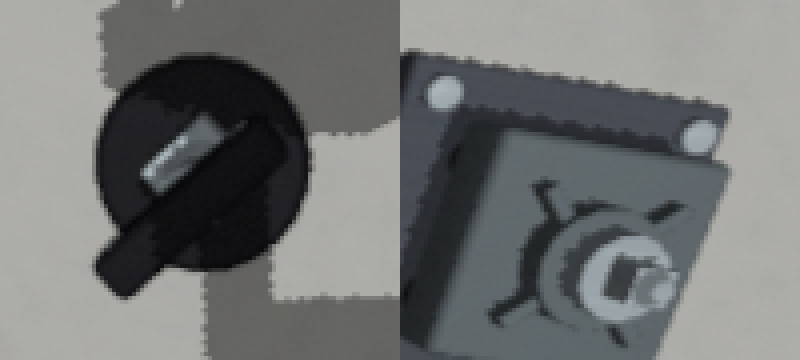

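The crop shows the bar's near end at (282.5,190.3) and its far end at (322,154.8). The screw head and nose sit towards image-right of the collar because of the oblique view. I'll turn to bar alignment at yaw ≈2.64, which leaves wrist range for a long clockwise stroke, and descend above the key.

Emit:
servo_tool([
  {"x": 1, "y": 5, "z": -5, "rx": 0, "ry": 0, "rz": 0.14, "gripper": 1},
  {"x": 2, "y": 10, "z": -10, "rx": 0, "ry": 0, "rz": 0.28, "gripper": 1},
  {"x": 4, "y": 15, "z": -15, "rx": 0, "ry": 0, "rz": 0.42, "gripper": 1},
  {"x": 4, "y": 17.5, "z": -20, "rx": 0, "ry": 0, "rz": 0.56, "gripper": 1},
  {"x": 4, "y": 17.5, "z": -25, "rx": 0, "ry": 0, "rz": 0.7, "gripper": 1},
  {"x": 4, "y": 17.5, "z": -30, "rx": 0, "ry": 0, "rz": 0.84, "gripper": 1},
  {"x": 4, "y": 17.5, "z": -35, "rx": 0, "ry": 0, "rz": 0.98, "gripper": 1},
  {"x": 4, "y": 17.5, "z": -40, "rx": 0, "ry": 0, "rz": 1.12, "gripper": 1},
  {"x": 4, "y": 17.5, "z": -45, "rx": 0, "ry": 0, "rz": 1.26, "gripper": 1},
  {"x": 4, "y": 17.5, "z": -50, "rx": 0, "ry": 0, "rz": 1.4, "gripper": 1},
])

```text
clock: 5.5
eef_pos: [430.7, 184.0, 201.5]
tcp_rot: [3.142, 0.0, 1.773]
contact_force: [1.0, -0.4, -0.5]
opening: 1.0
grasp_force: 0.0
```

Emit:
servo_tool([
  {"x": 0, "y": 0, "z": -10, "rx": 0, "ry": 0, "rz": 0.14, "gripper": 1},
  {"x": 0, "y": 0, "z": -20, "rx": 0, "ry": 0, "rz": 0.28, "gripper": 1},
  {"x": 0, "y": 0, "z": -30, "rx": 0, "ry": 0, "rz": 0.42, "gripper": 1},
  {"x": 0, "y": 0, "z": -40, "rx": 0, "ry": 0, "rz": 0.56, "gripper": 1},
  {"x": 0, "y": 0, "z": -40, "rx": 0, "ry": 0, "rz": 0.7, "gripper": 1},
  {"x": 0, "y": 0, "z": -40, "rx": 0, "ry": 0, "rz": 0.84, "gripper": 1},
  {"x": 0, "y": 0, "z": -40, "rx": 0, "ry": 0, "rz": 0.87, "gripper": 1},
  {"x": 0, "y": 0, "z": -40, "rx": 0, "ry": 0, "rz": 0.87, "gripper": 1},
  {"x": 0, "y": 0, "z": -40, "rx": 0, "ry": 0, "rz": 0.87, "gripper": 1},
])

```text
clock: 6.4
eef_pos: [430.8, 184.2, 161.7]
tcp_rot: [3.141, 0.0, 2.635]
contact_force: [-0.1, -0.6, 0.5]
opening: 0.998
grasp_force: 0.0
```

Run:
```python
from h import *
s=r.sense();print(s['eef_pos'],s['tcp_rot'],s['qpos'][5])
im=r.grab_frame('wrist');cv2.imwrite('pics/w3.png',im)
c=cam('wrist');print(proj(c,[431,185.5,102]))
for t in('key','key_bar','stand'):
    for d in r.recognise(t,'wrist')[:2]: print(t,np.round(d['box'],1).tolist(),round(d['conf'],2))
```

```text
[430.80614616 184.24081824 161.69391814] [3.14139710e+00 1.41141366e-04 2.63459985e+00] -0.6628921714904394
[319.44592516 208.12247723]
key [302.4, 164.7, 30.6, 77.3] 0.89
key_bar [310.5, 161.9, 22.6, 81.9] 0.89
stand [290.2, 153.0, 63.1, 60.6] 0.81
```

View pics/w3.png

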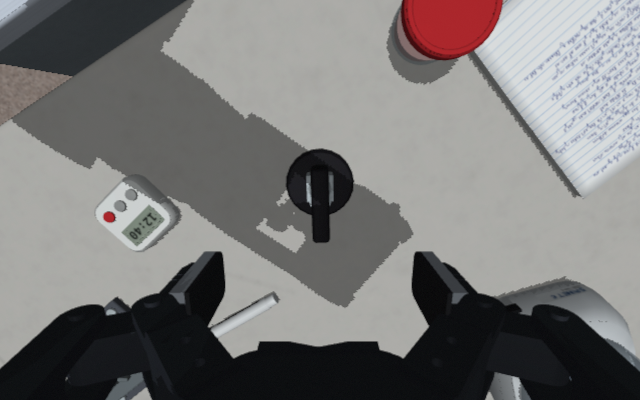

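The bar runs straight down the image from about (319,167) to (321,242). It is centred between the fingers and aligned with them. Next I'll check its position along the bar.

Run:
```python
from h import *
c=cam('wrist');im=cv2.imread('pics/w3.png');g=im.sum(2)
print(g[172,300:342].tolist());print(g[225,300:342].tolist());print(g[236:250,320].tolist())
a=atz(c,321,242,102);b=atz(c,319.5,168,102);print(a,b,(a+b)/2,np.linalg.norm(a-b),np.arctan2(*(b-a)[1::-1]))
print(atz(c,319.5,183,12))
for h in (-30,30):
  u=np.array([np.cos(2.635),np.sin(2.635)]);print(proj(c,[431+h*u[0],185.5+h*u[1],102]))
```

```text
[62, 65, 59, 64, 59, 60, 73, 132, 165, 151, 89, 32, 42, 50, 53, 55, 53, 52, 52, 54, 46, 51, 50, 50, 41, 41, 40, 38, 113, 163, 171, 170, 123, 58, 58, 62, 57, 58, 68, 84, 99, 99]
[298, 295, 297, 297, 298, 301, 298, 298, 298, 300, 299, 238, 111, 37, 49, 60, 56, 60, 59, 59, 56, 50, 52, 48, 53, 52, 45, 43, 36, 172, 272, 299, 301, 300, 301, 301, 298, 299, 298, 298, 296, 295]
[53, 50, 58, 53, 53, 45, 147, 274, 298, 298, 300, 301, 298, 297]
[456.12244652 173.08588    102.        ] [403.66157087 200.63148843 102.        ] [429.8920087  186.85868422 102.        ] 59.25288192976683 2.658091130486371
[429.74776382 186.74623598  12.        ]
[319.31755163 244.34680772]
[319.54005047 169.65813667]
```

Emit:
servo_tool([
  {"x": -1, "y": 1, "z": -30, "rx": 0, "ry": 0, "rz": 0.01, "gripper": 1},
  {"x": -1, "y": 1, "z": -60, "rx": 0, "ry": 0, "rz": 0.01, "gripper": 1},
  {"x": -1, "y": 1, "z": -80, "rx": 0, "ry": 0, "rz": 0.01, "gripper": 1},
  {"x": -1, "y": 1, "z": -90, "rx": 0, "ry": 0, "rz": 0.01, "gripper": 1},
  {"x": -1, "y": 1, "z": -90, "rx": 0, "ry": 0, "rz": 0.01, "gripper": 0},
  {"x": -1, "y": 1, "z": -90, "rx": 0, "ry": 0, "rz": 0.01, "gripper": -1},
  {"x": -1, "y": 1, "z": -90, "rx": 0, "ry": 0, "rz": 0.01, "gripper": -1},
  {"x": -1, "y": 1, "z": -90, "rx": 0, "ry": 0, "rz": 0.01, "gripper": -1},
  {"x": -1, "y": 1, "z": -90, "rx": 0, "ry": 0, "rz": 0.01, "gripper": -1},
  {"x": -1, "y": 1, "z": -90, "rx": 0, "ry": 0, "rz": 0.01, "gripper": -1},
], newtons=80)

```text
clock: 7.6
eef_pos: [430.7, 185.7, 72.5]
tcp_rot: [3.14, 0.001, 2.648]
contact_force: [0.0, -0.6, 1.0]
opening: 0.001
grasp_force: 0.1
```

The fingers shut on nothing, so I need to look.

Run:
```python
from h import *
s=r.sense();print(s['eef_pos'],s['tcp_rot'],s['opening'],s['grasp_force'],s['contact_force'])
a=r.grab_frame('side');b=r.grab_frame('scene');w=r.grab_frame('wrist')
o=np.zeros((600,800,3),np.uint8);o[:400,:640]=w
o[400:,:320]=cv2.resize(a[115:215,240:400],None,fx=2,fy=2,interpolation=3);o[400:,330:650]=cv2.resize(b[115:215,220:380],None,fx=2,fy=2,interpolation=3)
cv2.imwrite('pics/c4.png',o)
```

```text
[430.65857934 185.71703206  72.45420136] [3.13987716e+00 1.28025218e-03 2.64769872e+00] 0.0014856662548219028 0.12306430099251031 [ 0.04257028 -0.61327912  0.9502391 ]
```

View pics/c4.png

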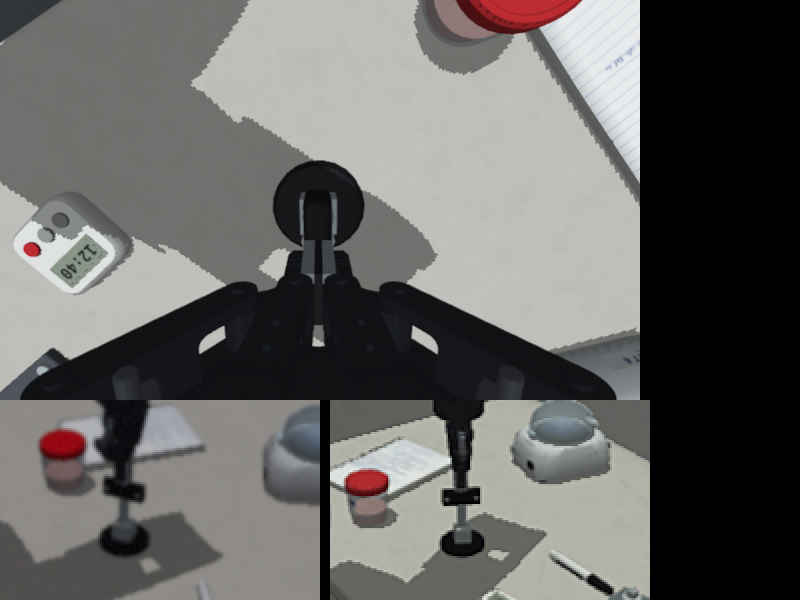

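Both outside views show the key still upright, with the shut fingers apparently above or behind the bar, whose visible part is at wrist (318,195–245). I'll check by projection.

Run:
```python
from h import *
s=r.sense();T=R.from_euler('xyz',s['tcp_rot']).as_matrix();p=np.array(s['eef_pos'])
for n in('wrist','side','scene'):
    c=cam(n);print(n,'tcp',proj(c,p).round(),'grasp',proj(c,p-19*T[:,2]).round(),'key ctr top',proj(c,[430,186.8,102]).round(),'ends',[proj(c,np.array([430,186.8,102])+h*T[:,0]).round() for h in(-30,30)],'barbottom',proj(c,[430,186.8,76]).round(),'stand',proj(c,[430,186.8,12]).round())
    for t in('key','key_bar','stand'):
        for d in r.recognise(t,n)[:2]: print(t,np.round(d['box'],1).tolist(),round(d['conf'],2))
w=r.grab_frame('wrist');cv2.imwrite('pics/c5.png',np.hstack([cv2.resize(w[140:300,250:390],None,fx=3.5,fy=3.5,interpolation=3)]))
```

```text
wrist tcp [318. 237.] grasp [318. 250.] key ctr top [319. 256.] ends [array([319., 309.]), array([319., 198.])] barbottom [319. 237.] stand [319. 207.]
key [296.6, 190.6, 40.5, 54.3] 0.85
key_bar [300.1, 189.5, 35.0, 55.4] 0.67
stand [274.7, 164.3, 89.4, 82.0] 0.58
side tcp [302. 165.] grasp [302. 159.] key ctr top [301. 156.] ends [array([312., 158.]), array([291., 153.])] barbottom [302. 164.] stand [302. 182.]
key [293.9, 153.6, 17.6, 29.4] 0.91
key_bar [289.8, 157.5, 19.8, 24.4] 0.9
stand [290.0, 175.5, 22.6, 17.5] 0.54
scene tcp [284. 167.] grasp [284. 162.] key ctr top [284. 159.] ends [array([294., 158.]), array([274., 159.])] barbottom [284. 166.] stand [285. 184.]
key [275.0, 159.0, 20.4, 27.0] 0.7
key_bar [278.7, 159.3, 15.3, 26.9] 0.73
key_bar [369.8, 207.9, 4.9, 9.1] 0.66
stand [274.9, 178.0, 21.5, 14.2] 0.67
stand [331.9, 188.5, 30.8, 25.4] 0.48
```

View pics/c5.png

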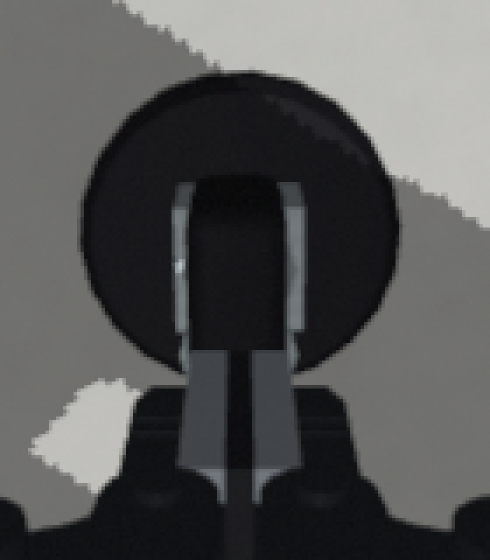

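Run:
```python
from h import *
s=r.sense();T=R.from_euler('xyz',s['tcp_rot']).as_matrix();p=np.array(s['eef_pos']);c=cam('wrist');print(c[0][0,0],c[1])
for dz in(0,-10,-19,-25,-30,-35,-40): print(dz,[proj(c,p+T@[x,y,dz]).round(1).tolist() for x,y in((11,-2),(11,2),(-11,0),(11,42.5))])
```

```text
313.55673559072835 [371.22170882 217.53172191 245.70832647]
0 [[314.4, 218.9], [321.3, 218.9], [317.9, 253.9], [391.1, 218.9]]
-10 [[314.2, 224.5], [321.5, 224.5], [317.9, 261.2], [395.2, 224.5]]
-19 [[314.0, 230.1], [321.7, 230.1], [317.9, 268.5], [399.3, 230.1]]
-25 [[313.9, 234.2], [321.8, 234.2], [317.9, 273.8], [402.2, 234.2]]
-30 [[313.8, 237.9], [322.0, 237.9], [317.9, 278.5], [404.9, 237.9]]
-35 [[313.6, 241.7], [322.1, 241.7], [317.9, 283.5], [407.7, 241.8]]
-40 [[313.5, 245.9], [322.2, 245.9], [317.9, 288.9], [410.7, 245.9]]
```

The projection puts the real finger tips about 32 mm behind the nominal TCP, at z≈105, just above the bar top. Both outside views agree, so I'll open, go about 32 mm lower and regrip.

Emit:
servo_tool([
  {"x": 0, "y": 0, "z": 10, "rx": 0, "ry": 0, "rz": 0, "gripper": 1},
  {"x": 0, "y": 0, "z": 10, "rx": 0, "ry": 0, "rz": 0, "gripper": 1},
  {"x": 0, "y": 0, "z": 10, "rx": 0, "ry": 0, "rz": 0, "gripper": 1},
  {"x": 0, "y": 0, "z": 10, "rx": 0, "ry": 0, "rz": 0, "gripper": 1},
  {"x": 0, "y": 0, "z": 10, "rx": 0, "ry": 0, "rz": 0, "gripper": 1},
  {"x": 0, "y": 0, "z": 0, "rx": 0, "ry": 0, "rz": 0, "gripper": 1},
  {"x": 0, "y": 0, "z": -10, "rx": 0, "ry": 0, "rz": 0, "gripper": 1},
  {"x": 0, "y": 0, "z": -20, "rx": 0, "ry": 0, "rz": 0, "gripper": 1},
])

```text
clock: 9.05
eef_pos: [429.3, 185.1, 50.3]
tcp_rot: [-3.141, -0.001, 2.648]
contact_force: [1.2, 0.4, -0.2]
opening: 1.003
grasp_force: 0.0
```

Emit:
servo_tool([
  {"x": 0, "y": 0, "z": -5, "rx": 0, "ry": 0, "rz": 0, "gripper": 1},
  {"x": 0, "y": 0, "z": -11, "rx": 0, "ry": 0, "rz": 0, "gripper": 1},
  {"x": 0, "y": 0, "z": -11, "rx": 0, "ry": 0, "rz": 0, "gripper": 1},
])

```text
clock: 9.35
eef_pos: [429.2, 185.1, 39.7]
tcp_rot: [-3.14, -0.001, 2.648]
contact_force: [-0.3, -0.6, -0.0]
opening: 1.005
grasp_force: 0.0
```

Emit:
servo_tool([
  {"x": 0, "y": 0, "z": 0, "rx": 0, "ry": 0, "rz": 0, "gripper": 0},
  {"x": 0, "y": 0, "z": 0, "rx": 0, "ry": 0, "rz": 0, "gripper": -1},
  {"x": 0, "y": 0, "z": 0, "rx": 0, "ry": 0, "rz": 0, "gripper": -1},
  {"x": 0, "y": 0, "z": 0, "rx": 0, "ry": 0, "rz": 0, "gripper": -1},
  {"x": 0, "y": 0, "z": 0, "rx": 0, "ry": 0, "rz": 0, "gripper": -1},
  {"x": 0, "y": 0, "z": 0, "rx": 0, "ry": 0, "rz": 0, "gripper": -1},
], newtons=80)

```text
clock: 9.95
eef_pos: [430.0, 185.5, 40.9]
tcp_rot: [3.141, 0.0, 2.648]
contact_force: [0.1, -0.2, 2.9]
opening: 0.153
grasp_force: 78.2
```

The grip is good (13 mm opening, 78 N). I'll lift straight up, then go to a viewing spot just beyond the screw.

Emit:
servo_tool([
  {"x": 0, "y": 0, "z": 10, "rx": 0, "ry": 0, "rz": 0, "gripper": -1},
  {"x": 0, "y": 0, "z": 25, "rx": 0, "ry": 0, "rz": 0, "gripper": -1},
  {"x": 0, "y": 0, "z": 55, "rx": 0, "ry": 0, "rz": 0, "gripper": -1},
  {"x": 0, "y": 0, "z": 85, "rx": 0, "ry": 0, "rz": 0, "gripper": -1},
  {"x": 0, "y": 0, "z": 85, "rx": 0, "ry": 0, "rz": 0, "gripper": -1},
])

```text
clock: 10.45
eef_pos: [432.0, 186.2, 129.5]
tcp_rot: [3.137, 0.004, 2.648]
contact_force: [0.1, 0.4, -2.1]
opening: 0.158
grasp_force: 78.1
```

Emit:
servo_tool([
  {"x": 10, "y": -25, "z": 5, "rx": 0, "ry": 0, "rz": 0, "gripper": -1},
  {"x": 25, "y": -65, "z": 5, "rx": 0, "ry": 0, "rz": 0, "gripper": -1},
  {"x": 41, "y": -107, "z": 5, "rx": 0, "ry": 0, "rz": 0, "gripper": -1},
  {"x": 57, "y": -149, "z": 5, "rx": 0, "ry": 0, "rz": 0, "gripper": -1},
  {"x": 73, "y": -191, "z": 5, "rx": 0, "ry": 0, "rz": 0, "gripper": -1},
  {"x": 89, "y": -233, "z": 5, "rx": 0, "ry": 0, "rz": 0, "gripper": -1},
  {"x": 105, "y": -275, "z": 5, "rx": 0, "ry": 0, "rz": 0, "gripper": -1},
  {"x": 121, "y": -317, "z": 5, "rx": 0, "ry": 0, "rz": 0, "gripper": -1},
  {"x": 135, "y": -352, "z": 5, "rx": 0, "ry": 0, "rz": 0, "gripper": -1},
  {"x": 135, "y": -352, "z": 5, "rx": 0, "ry": 0, "rz": 0, "gripper": -1},
])

```text
clock: 11.45
eef_pos: [566.0, -170.8, 130.1]
tcp_rot: [-3.141, 0.002, 2.645]
contact_force: [0.2, 0.8, -0.9]
opening: 0.149
grasp_force: 78.3
```

Run:
```python
from h import *
s=r.sense();s=r.sense();print(s['eef_pos'],s['tcp_rot'],s['qpos'][5],s['opening'],s['contact_force'])
im=r.grab_frame('wrist');cv2.imwrite('pics/w6.png',im)
c=cam('wrist');print(proj(c,[502,-130,71]))
for t in('head','collar','boss_top','key'):
    for d in r.recognise(t,'wrist')[:2]: print(t,np.round(d['box'],1).tolist(),round(d['conf'],2))
```

```text
[ 565.99155436 -170.77585095  130.1458707 ] [-3.14089003e+00  1.53982914e-03  2.64464241e+00] -1.3681424901219799 0.14872684512719445 [ 0.24301757  0.81654692 -0.91089449]
[323.60159625 109.56576326]
head [296.8, 86.4, 36.0, 40.2] 0.72
collar [298.8, 88.1, 35.3, 39.0] 0.73
collar [295.3, 204.4, 45.8, 139.4] 0.45
boss_top [250.1, 36.8, 127.1, 134.3] 0.82
key [291.4, 203.0, 48.4, 141.7] 0.66
```

View pics/w6.png

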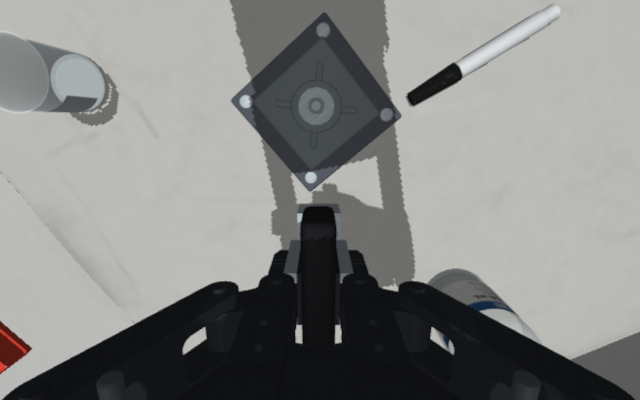

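The screw is almost directly below the camera, with its collar at (316,106) and the nose circle at its centre. The bar is in the gripper at (320,215–340). I'll enlarge the head to get its angle.

Run:
```python
from h import *
im=cv2.imread('pics/w6.png');g=cv2.cvtColor(im,6)[76:136,286:346]
g=cv2.createCLAHE(6,(1,1)).apply(g)
cv2.imwrite('pics/c7.png',cv2.resize(g,None,fx=10,fy=10,interpolation=cv2.INTER_CUBIC))
c=cam('wrist');print(c[1])
for z,u,v in((57,316,106),(71,316,106)):print(z,atz(c,u,v,z))
```

```text
[ 504.96300469 -133.7841367   303.71020552]
57 [ 495.85933867 -130.6015931    57.        ]
71 [ 496.37594204 -130.78219208   71.        ]
```

View pics/c7.png

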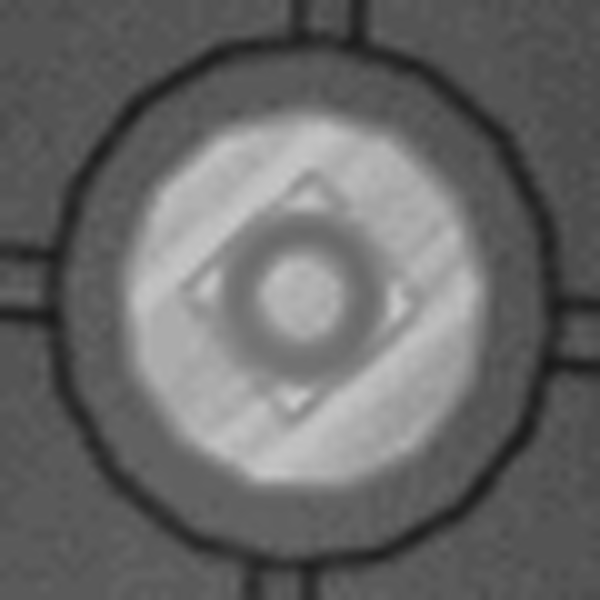

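The head shows clearly: its square corners are top (315,172), right (415,305), bottom (295,420) and left (185,293), with the nose centred at (300,295). I'll compute the pose from these.

Run:
```python
from h import *
c=cam('wrist')
px=lambda x,y:(286+x/10-.45,76+y/10-.45)
C=np.array([atz(c,*px(*q),67) for q in((315,172),(415,305),(295,420),(185,293))])
print(C.mean(0),np.linalg.norm(C-np.roll(C,1,0),axis=1))
E=np.roll(C,-1,0)-C
print('yaw mod pi/2',np.mod(np.arctan2(E[:,1],E[:,0]),np.pi/2), 'diag',np.mod(np.arctan2(*(C[0]-C[2])[1::-1]),np.pi/2)-np.pi/4,np.mod(np.arctan2(*(C[1]-C[3])[1::-1]),np.pi/2)-np.pi/4)
print('nose',atz(c,*px(300,295),71),'collar',atz(c,*px(306,298),57))
for t in('key_bar','key'):
    for d in r.recognise(t,'scene')[:1]+r.recognise(t,'side')[:1]: print(t,d)
```

```text
[ 495.77208204 -130.65017557   67.        ] [12.48301868 11.58376873 11.79905268 11.8473142 ]
yaw mod pi/2 [0.17845312 0.25191248 0.23759164 0.22839267] diag 0.20662873674058035 0.24268165447494838
nose [ 495.65904325 -130.75784162   71.        ] collar [ 495.50199328 -130.28085209   57.        ]
key_bar {'box': [278.7, 159.3, 15.3, 26.9], 'conf': 0.73}
key_bar {'box': [289.8, 157.5, 19.8, 24.4], 'conf': 0.9}
key {'box': [275.0, 159.0, 20.4, 27.0], 'conf': 0.7}
key {'box': [293.9, 153.6, 17.6, 29.4], 'conf': 0.91}
```

The earlier picture was taken while the arm was still swinging, since the measured pose differed by a few mm from the later camera pose. I'll retake it now that the arm has settled and find the head again by template.

Run:
```python
from h import *
old=cv2.imread('pics/w6.png')
for k in range(2):
    c=cam('wrist');s=r.sense();im=r.grab_frame('wrist')
    m=cv2.matchTemplate(im[40:170,250:390],old[86:126,296:336],cv2.TM_CCOEFF_NORMED);_,v,_,(x,y)=cv2.minMaxLoc(m)
    fit=lambda a:(a[0]-a[2])/(2*(a[0]-2*a[1]+a[2])) 
    dx=x+fit(m[y,x-1:x+2])+250-296;dy=y+fit(m[y-1:y+2,x])+40-86
    print(s['clock'],np.round(s['eef_pos'],2),np.round(s['tcp_rot'],4),c[1].round(1),v,dx,dy,atz(c,315.55+dx,105.05+dy,71))
cv2.imwrite('pics/w8.png',im)
```

```text
11.9 [ 564.57 -165.81  130.7 ] [ 3.1416e+00 -1.0000e-04  2.6490e+00] [ 505.4 -134.   304.1] 0.9857362508773804 -4.886444 5.7204437 [ 498.17343429 -136.01795898   71.        ]
11.95 [ 564.67 -165.98  130.74] [3.1416e+00 1.0000e-04 2.6488e+00] [ 505.5 -134.2  304.1] 0.973853588104248 -4.7298584 5.4994965 [ 498.1849158  -136.00139483   71.        ]
```

The settled head position is (498.2, −136.0) with yaw 0.22 (mod π/2). I'll align the key above it at yaw 3.36.

Emit:
servo_tool([
  {"x": -15, "y": 7, "z": 0, "rx": 0, "ry": 0, "rz": 0.14, "gripper": -1},
  {"x": -30, "y": 14, "z": 0, "rx": 0, "ry": 0, "rz": 0.28, "gripper": -1},
  {"x": -48, "y": 21, "z": 0, "rx": 0, "ry": 0, "rz": 0.42, "gripper": -1},
  {"x": -60, "y": 27, "z": 0, "rx": 0, "ry": 0, "rz": 0.56, "gripper": -1},
  {"x": -66.5, "y": 30, "z": -10, "rx": 0, "ry": 0, "rz": 0.71, "gripper": -1},
  {"x": -66.5, "y": 30, "z": -20, "rx": 0, "ry": 0, "rz": 0.71, "gripper": -1},
  {"x": -66.5, "y": 30, "z": -25, "rx": 0, "ry": 0, "rz": 0.71, "gripper": -1},
  {"x": -66.5, "y": 30, "z": -25, "rx": 0, "ry": 0, "rz": 0.71, "gripper": -1},
  {"x": -66.5, "y": 30, "z": -25, "rx": 0, "ry": 0, "rz": 0.71, "gripper": -1},
  {"x": -66.5, "y": 30, "z": -25, "rx": 0, "ry": 0, "rz": 0.71, "gripper": -1},
])

```text
clock: 13.0
eef_pos: [498.8, -136.9, 105.8]
tcp_rot: [-3.141, 0.0, -2.927]
contact_force: [0.4, -0.6, -0.5]
opening: 0.15
grasp_force: 78.3
```

Run:
```python
from h import *
w=r.grab_frame('wrist');a=r.grab_frame('side');b=r.grab_frame('scene')
o=np.hstack([cv2.resize(x,(266,266),interpolation=3) for x in(w[150:300,245:395],a[200:290,300:390],b[160:250,325:415])]);cv2.imwrite('pics/c9.png',o)
for i in range(3):
    s=r.sense();print(np.round(s['eef_pos'],2),np.round(s['tcp_rot'],4),np.round(s['contact_force'],2),s['qpos'][5])
```

```text
[ 498.54 -136.83  105.84] [-3.1414e+00  5.0000e-04 -2.9259e+00] [ 0.28 -0.87 -0.95] -2.057228834489812
[ 498.54 -136.83  105.84] [-3.1414e+00  5.0000e-04 -2.9259e+00] [ 0.28 -0.87 -0.95] -2.057228834489812
[ 498.54 -136.83  105.84] [-3.1414e+00  5.0000e-04 -2.9259e+00] [ 0.28 -0.87 -0.95] -2.057228834489812
```

View pics/c9.png

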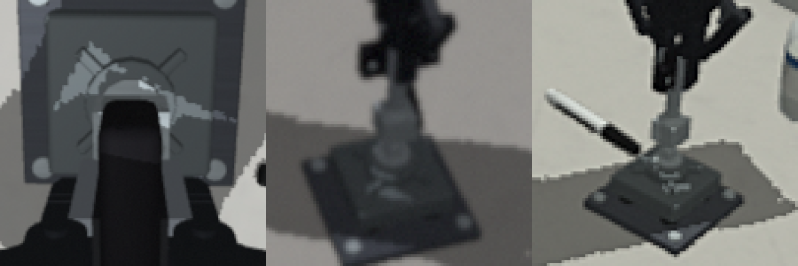

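The socket stands right above the screw in both outside views. I'll lower it gently.

Emit:
servo_tool([
  {"x": 0, "y": 0.6, "z": -3, "rx": 0, "ry": 0, "rz": 0, "gripper": -1},
  {"x": 0, "y": 0.6, "z": -6, "rx": 0, "ry": 0, "rz": 0, "gripper": -1},
  {"x": 0, "y": 0.6, "z": -9, "rx": 0, "ry": 0, "rz": 0, "gripper": -1},
  {"x": 0, "y": 0.6, "z": -9, "rx": 0, "ry": 0, "rz": 0, "gripper": -1},
])

```text
clock: 13.55
eef_pos: [497.9, -136.0, 96.1]
tcp_rot: [3.141, -0.001, -2.925]
contact_force: [0.2, -0.8, -1.4]
opening: 0.149
grasp_force: 78.3
```

Emit:
servo_tool([
  {"x": 0, "y": 0, "z": -2, "rx": 0, "ry": 0, "rz": 0, "gripper": -1},
  {"x": 0, "y": 0, "z": -3, "rx": 0, "ry": 0, "rz": 0, "gripper": -1},
  {"x": 0, "y": 0, "z": -3, "rx": 0, "ry": 0, "rz": 0, "gripper": -1},
])

```text
clock: 13.85
eef_pos: [498.4, -136.3, 93.5]
tcp_rot: [-3.141, 0.0, -2.925]
contact_force: [0.0, -2.6, -1.6]
opening: 0.151
grasp_force: 78.3
```

Emit:
servo_tool([
  {"x": 0, "y": -0.3, "z": -2, "rx": 0, "ry": 0, "rz": 0, "gripper": -1},
  {"x": 0, "y": -0.3, "z": -4, "rx": 0, "ry": 0, "rz": 0, "gripper": -1},
  {"x": 0, "y": -0.3, "z": -6, "rx": 0, "ry": 0, "rz": 0, "gripper": -1},
  {"x": 0, "y": -0.3, "z": -6, "rx": 0, "ry": 0, "rz": 0, "gripper": -1},
])

```text
clock: 14.25
eef_pos: [498.2, -136.4, 87.3]
tcp_rot: [-3.142, -0.0, -2.925]
contact_force: [0.2, -0.8, -1.3]
opening: 0.152
grasp_force: 78.3
```

Sliding freely over the head; now find the seat.

Emit:
servo_tool([
  {"x": 0, "y": 0, "z": -1, "rx": 0, "ry": 0, "rz": 0, "gripper": -1},
  {"x": 0, "y": 0, "z": -2, "rx": 0, "ry": 0, "rz": 0, "gripper": -1},
  {"x": 0, "y": 0, "z": -2, "rx": 0, "ry": 0, "rz": 0, "gripper": -1},
])

```text
clock: 14.55
eef_pos: [498.3, -136.4, 85.6]
tcp_rot: [-3.141, 0.0, -2.925]
contact_force: [-0.2, -1.9, 1.4]
opening: 0.15
grasp_force: 78.7
```

Emit:
servo_tool([
  {"x": 0, "y": 0, "z": -0.5, "rx": 0, "ry": 0, "rz": 0, "gripper": -1},
  {"x": 0, "y": 0, "z": -0.9, "rx": 0, "ry": 0, "rz": 0, "gripper": -1},
  {"x": 0, "y": 0, "z": -0.9, "rx": 0, "ry": 0, "rz": 0, "gripper": -1},
])

```text
clock: 14.85
eef_pos: [498.4, -136.4, 85.1]
tcp_rot: [-3.141, 0.0, -2.925]
contact_force: [-1.1, -1.1, 5.9]
opening: 0.152
grasp_force: 79.4
```

Emit:
servo_tool([
  {"x": 0, "y": 0, "z": -1, "rx": 0, "ry": 0, "rz": 0, "gripper": -1},
  {"x": 0, "y": 0, "z": -2, "rx": 0, "ry": 0, "rz": 0, "gripper": -1},
  {"x": 0, "y": 0, "z": -2, "rx": 0, "ry": 0, "rz": 0, "gripper": -1},
])

```text
clock: 15.15
eef_pos: [498.8, -136.5, 84.0]
tcp_rot: [-3.141, 0.001, -2.925]
contact_force: [-3.8, 0.1, 17.5]
opening: 0.148
grasp_force: 81.1
```

Emit:
servo_tool([
  {"x": 0, "y": 0, "z": 0, "rx": 0, "ry": 0, "rz": -0.08, "gripper": -1},
  {"x": 0, "y": 0, "z": 0, "rx": 0, "ry": 0, "rz": -0.16, "gripper": -1},
  {"x": 0, "y": 0, "z": -0.1, "rx": 0, "ry": 0, "rz": -0.24, "gripper": -1},
  {"x": 0, "y": 0, "z": -0.3, "rx": 0, "ry": 0, "rz": -0.32, "gripper": -1},
  {"x": 0, "y": 0, "z": -0.4, "rx": 0, "ry": 0, "rz": -0.4, "gripper": -1},
])

```text
clock: 15.65
eef_pos: [498.8, -136.3, 83.5]
tcp_rot: [3.141, 0.001, 2.954]
contact_force: [-3.5, 1.4, 15.6]
opening: 0.145
grasp_force: 80.7
```

Emit:
servo_tool([
  {"x": 0, "y": 0, "z": -0.2, "rx": 0, "ry": 0, "rz": -0.08, "gripper": -1},
  {"x": 0, "y": 0, "z": -0.4, "rx": 0, "ry": 0, "rz": -0.16, "gripper": -1},
  {"x": 0, "y": 0, "z": -0.5, "rx": 0, "ry": 0, "rz": -0.24, "gripper": -1},
  {"x": 0, "y": 0, "z": -0.7, "rx": 0, "ry": 0, "rz": -0.32, "gripper": -1},
  {"x": 0, "y": 0, "z": -0.8, "rx": 0, "ry": 0, "rz": -0.4, "gripper": -1},
])

```text
clock: 16.15
eef_pos: [498.9, -136.2, 82.7]
tcp_rot: [3.141, 0.001, 2.554]
contact_force: [-2.3, 2.0, 15.0]
opening: 0.149
grasp_force: 80.7
```

Emit:
servo_tool([
  {"x": 0, "y": 0, "z": -0.4, "rx": 0, "ry": 0, "rz": -0.08, "gripper": -1},
  {"x": 0, "y": 0, "z": -0.5, "rx": 0, "ry": 0, "rz": -0.16, "gripper": -1},
  {"x": 0, "y": 0, "z": -0.7, "rx": 0, "ry": 0, "rz": -0.24, "gripper": -1},
  {"x": 0, "y": 0, "z": -0.8, "rx": 0, "ry": 0, "rz": -0.32, "gripper": -1},
  {"x": 0, "y": 0, "z": -1.0, "rx": 0, "ry": 0, "rz": -0.4, "gripper": -1},
  {"x": 0, "y": 0, "z": -1.2, "rx": 0, "ry": 0, "rz": -0.48, "gripper": -1},
  {"x": 0, "y": 0, "z": -1.3, "rx": 0, "ry": 0, "rz": -0.56, "gripper": -1},
])

```text
clock: 16.85
eef_pos: [499.3, -136.1, 81.6]
tcp_rot: [3.14, 0.001, 1.994]
contact_force: [-1.4, 3.5, 15.2]
opening: 0.146
grasp_force: 80.8
```

Emit:
servo_tool([
  {"x": 0, "y": 0, "z": -0.3, "rx": 0, "ry": 0, "rz": -0.08, "gripper": -1},
  {"x": 0, "y": 0, "z": -0.4, "rx": 0, "ry": 0, "rz": -0.16, "gripper": -1},
  {"x": 0, "y": 0, "z": -0.6, "rx": 0, "ry": 0, "rz": -0.24, "gripper": -1},
  {"x": 0, "y": 0, "z": -0.8, "rx": 0, "ry": 0, "rz": -0.32, "gripper": -1},
  {"x": 0, "y": 0, "z": -0.9, "rx": 0, "ry": 0, "rz": -0.4, "gripper": -1},
  {"x": 0, "y": 0, "z": -1.1, "rx": 0, "ry": 0, "rz": -0.48, "gripper": -1},
  {"x": 0, "y": 0, "z": -1.2, "rx": 0, "ry": 0, "rz": -0.56, "gripper": -1},
])

```text
clock: 17.55
eef_pos: [499.7, -136.1, 80.5]
tcp_rot: [3.139, -0.001, 1.434]
contact_force: [-0.3, 3.0, 16.7]
opening: 0.151
grasp_force: 80.8
```

Emit:
servo_tool([
  {"x": 0, "y": 0, "z": -0.1, "rx": 0, "ry": 0, "rz": -0.08, "gripper": -1},
  {"x": 0, "y": 0, "z": -0.3, "rx": 0, "ry": 0, "rz": -0.16, "gripper": -1},
  {"x": 0, "y": 0, "z": -0.4, "rx": 0, "ry": 0, "rz": -0.24, "gripper": -1},
  {"x": 0, "y": 0, "z": -0.6, "rx": 0, "ry": 0, "rz": -0.32, "gripper": -1},
  {"x": 0, "y": 0, "z": -0.7, "rx": 0, "ry": 0, "rz": -0.4, "gripper": -1},
  {"x": 0, "y": 0, "z": -0.9, "rx": 0, "ry": 0, "rz": -0.48, "gripper": -1},
  {"x": 0, "y": 0, "z": -1.0, "rx": 0, "ry": 0, "rz": -0.56, "gripper": -1},
])

```text
clock: 18.25
eef_pos: [500.0, -136.4, 79.6]
tcp_rot: [3.139, -0.002, 0.874]
contact_force: [-0.2, 1.2, 15.4]
opening: 0.151
grasp_force: 80.7
```

```bash
python3 -c "
from h import *
s=r.sense();print(s['eef_pos'],s['contact_force'],s['wrist_torque'],s['qpos'][5])"
```

```text
[ 500.02893622 -136.35958598   79.56480995] [-0.18432811  1.17875723 15.36985354] [0.39900635 0.02629173 0.02739887] 0.4260661074886749
```

Emit:
servo_tool([
  {"x": 0, "y": 0, "z": -0.2, "rx": 0, "ry": 0, "rz": -0.08, "gripper": -1},
  {"x": 0, "y": 0, "z": -0.4, "rx": 0, "ry": 0, "rz": -0.16, "gripper": -1},
  {"x": 0, "y": 0, "z": -0.5, "rx": 0, "ry": 0, "rz": -0.24, "gripper": -1},
  {"x": 0, "y": 0, "z": -0.5, "rx": 0, "ry": 0, "rz": -0.24, "gripper": -1},
])

```text
clock: 18.65
eef_pos: [500.2, -136.5, 79.2]
tcp_rot: [3.139, -0.003, 0.635]
contact_force: [-0.6, 0.6, 16.4]
opening: 0.152
grasp_force: 80.7
```

```bash
python3 -c "
from h import *
s=r.sense();print(s['eef_pos'],s['contact_force'],s['wrist_torque'])"
```

```text
[ 500.15198401 -136.50570826   79.18244827] [-0.57091489  0.59901969 16.44747956] [0.37310048 0.11127949 0.02296914]
```

Emit:
servo_tool([
  {"x": 0, "y": 0, "z": -0.1, "rx": 0, "ry": 0, "rz": -0.08, "gripper": -1},
  {"x": 0, "y": 0, "z": -0.2, "rx": 0, "ry": 0, "rz": -0.16, "gripper": -1},
  {"x": 0, "y": 0, "z": -0.2, "rx": 0, "ry": 0, "rz": -0.2, "gripper": -1},
])

```text
clock: 18.95
eef_pos: [500.2, -136.6, 79.1]
tcp_rot: [3.139, -0.003, 0.435]
contact_force: [-0.3, 0.9, 16.1]
opening: 0.15
grasp_force: 80.8
```

```bash
python3 -c "
from h import *
s=r.sense();print(s['eef_pos'],s['contact_force'],s['wrist_torque'])"
```

```text
[ 500.22808727 -136.638051     79.08794502] [-0.33861869  0.94719417 16.11940298] [0.20095283 0.10554009 0.01262009]
```

Emit:
servo_tool([
  {"x": 0, "y": 0, "z": -0.1, "rx": 0, "ry": 0, "rz": -0.08, "gripper": -1},
  {"x": 0, "y": 0, "z": -0.1, "rx": 0, "ry": 0, "rz": -0.16, "gripper": -1},
  {"x": 0, "y": 0, "z": -0.1, "rx": 0, "ry": 0, "rz": -0.25, "gripper": -1},
  {"x": 0, "y": 0, "z": -0.1, "rx": 0, "ry": 0, "rz": -0.25, "gripper": -1},
])

```text
clock: 19.35
eef_pos: [500.2, -136.8, 79.0]
tcp_rot: [3.14, -0.004, 0.185]
contact_force: [-0.2, 1.0, 17.5]
opening: 0.15
grasp_force: 81.0
```

```bash
python3 -c "
from h import *
s=r.sense();print(s['eef_pos'],s['contact_force'],s['wrist_torque'])"
```

```text
[ 500.24151481 -136.78924879   79.02811771] [-0.21821238  0.95330006 17.48635258] [-0.003617    0.16204684  0.03368137]
```

There was no more sink and the push rose, so the collar is down (sink about 4.97 mm at equal force). Now I'll unload, open and rise.

Emit:
servo_tool([
  {"x": 0, "y": 0, "z": 1.5, "rx": 0, "ry": 0, "rz": 0.03, "gripper": -1},
  {"x": 0, "y": 0, "z": 3, "rx": 0, "ry": 0, "rz": 0.06, "gripper": -1},
  {"x": 0, "y": 0, "z": 3, "rx": 0, "ry": 0, "rz": 0.06, "gripper": -1},
])

```text
clock: 19.65
eef_pos: [499.3, -136.5, 80.6]
tcp_rot: [3.141, -0.002, 0.248]
contact_force: [3.7, -0.0, 1.7]
opening: 0.15
grasp_force: 78.8
```

Emit:
servo_tool([
  {"x": 0, "y": 0, "z": 0, "rx": 0, "ry": 0, "rz": 0, "gripper": -0.5},
  {"x": 0, "y": 0, "z": 0, "rx": 0, "ry": 0, "rz": 0, "gripper": 0.2},
  {"x": 0, "y": 0, "z": 0, "rx": 0, "ry": 0, "rz": 0, "gripper": 1},
  {"x": 0, "y": 0, "z": 0, "rx": 0, "ry": 0, "rz": 0, "gripper": 1},
  {"x": 0, "y": 0, "z": 0, "rx": 0, "ry": 0, "rz": 0, "gripper": 1},
  {"x": 0, "y": 0, "z": 0, "rx": 0, "ry": 0, "rz": 0, "gripper": 1},
], newtons=20)

```text
clock: 20.25
eef_pos: [498.1, -136.4, 80.1]
tcp_rot: [-3.141, 0.0, 0.248]
contact_force: [0.5, -0.5, 0.1]
opening: 0.999
grasp_force: 0.0
```

Emit:
servo_tool([
  {"x": 0, "y": 0, "z": 5, "rx": 0, "ry": 0, "rz": 0, "gripper": 1},
  {"x": 0, "y": 0, "z": 20, "rx": 0, "ry": 0, "rz": 0, "gripper": 1},
  {"x": 0, "y": 0, "z": 45, "rx": 0, "ry": 0, "rz": 0, "gripper": 1},
  {"x": 0, "y": 0, "z": 80, "rx": 0, "ry": 0, "rz": 0, "gripper": 1},
  {"x": 0, "y": 0, "z": 110, "rx": 0, "ry": 0, "rz": 0, "gripper": 1},
  {"x": 0, "y": 0, "z": 110, "rx": 0, "ry": 0, "rz": 0, "gripper": 1},
  {"x": 0, "y": 0, "z": 110, "rx": 0, "ry": 0, "rz": 0, "gripper": 1},
  {"x": 0, "y": 0, "z": 110, "rx": 0, "ry": 0, "rz": 0, "gripper": 1},
])

```text
clock: 21.05
eef_pos: [497.5, -136.2, 189.3]
tcp_rot: [-3.141, 0.001, 0.248]
contact_force: [-0.4, -0.6, 0.1]
opening: 1.002
grasp_force: 0.0
```

Run:
```python
from h import *
w=r.grab_frame('wrist');a=r.grab_frame('side');b=r.grab_frame('scene')
S,D=cam('scene'),cam('side')
for n,c in(('scene',S),('side',D),('wrist',cam('wrist'))):
    print(n,'expect bar z129',proj(c,[498.5,-136,129]).round(1))
    for t in('key_bar','key'):
        for d in r.recognise(t,n)[:2]: print(t,np.round(d['box'],1).tolist(),round(d['conf'],2))
# picture
o=np.zeros((600,800,3),np.uint8);o[:400,:640]=w
o[400:,:200]=cv2.resize(a[195:295,295:395],None,fx=2,fy=2,interpolation=3);o[400:,210:410]=cv2.resize(b[155:255,320:420],None,fx=2,fy=2,interpolation=3)
cv2.imwrite('pics/c10.png',o)
```

```text
scene expect bar z129 [371.6 190.3]
key_bar [365.2, 182.9, 15.6, 35.1] 0.83
key [361.2, 185.5, 19.8, 32.2] 0.83
key [369.3, 252.4, 24.4, 37.2] 0.65
side expect bar z129 [344.  227.2]
key_bar [329.7, 220.7, 28.4, 32.7] 0.85
key_bar [259.8, 130.1, 22.9, 34.2] 0.41
key [331.1, 217.5, 25.7, 40.4] 0.72
wrist expect bar z129 [319. 205.]
key_bar [305.0, 165.7, 27.6, 82.8] 0.74
key [300.7, 163.7, 36.7, 81.7] 0.6
```

View pics/c10.png

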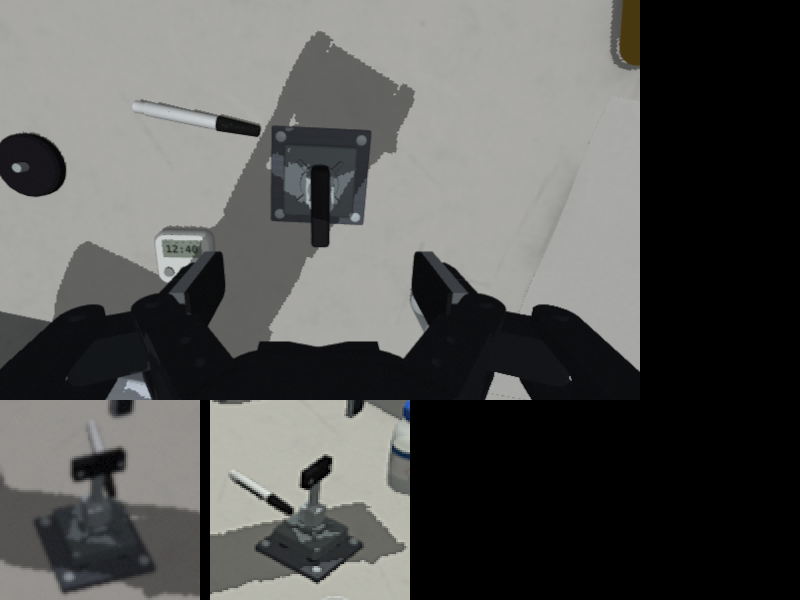

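The key stands upright on the screw, with its bar at wrist (320,165–245), right where a seated key should be. The gripper is clear and nothing else has moved, so I'm handing in.

```bash
python3 -c "
from rig import r
print(r.sign_off())"
```

```text
the job is handed in; nothing more can be done
None
```

The screw is driven in until its collar reached the boss: about 5 mm of sink, with the push reading 15–17.5 N between strokes. The key is left standing upright on it, nothing else looked disturbed, and the job was handed in at about 21 s; no verdict came back.

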